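# Release the ratchet and lower the slide press

### The arm

A 6-joint arm with a two-finger parallel gripper is mounted at the origin on the work surface. World frame = base frame: x ahead of the robot, y to its left, z up, the work surface at z = 0. Lengths are in m, angles in degrees, forces in N, time in s.
With the tool pointing down it reaches from about 0.4 to 0.825 m from the base axis. Payload 7 kg.
Tool frame: the origin (TCP) lies at the very end of the fingers, on their centre line; the grasp point (between the pads) lies 19 mm behind it (ctrl.grip_depth is the distance from the TCP to the grasp point, in m); z points along the fingers, y is the line along which they close (so a half turn about z gives the same grasp; the last joint's range is limited). The gripper opens to 88 mm and grips with 3 to 60 N. Pads are 19 mm wide; open, the fingers measure 130 mm over their backs; the gripper's body (78 mm by 193 mm) begins 47 mm behind the grasp point.
Start: joints at [88.528, 20.546, 0.682, 0, -70.136, -16.507], TCP at [0.208, 0.642, 0.227] pointing down, gripper open.
Joint ranges: [-176.03, 176.03], [-82.01, 121.73], [-58.28, 71.71], [-173.87, 95.51], [-174.79, -0.11], [-173.66, 173.66]. Speed limits (degrees/s): [136.94, 136.94, 172.46, 180, 180, 180].

### API

Orientations are given as [roll, pitch, yaw] about the fixed x, y, z axes, in that order (R = Rz(yaw) Ry(pitch) Rx(roll)).
In Python, from plant import get_obs, eyes, ctrl, spotter gives the robot as it stands.
- The arm moves only by the shell command python3 -m crank 'ROWS'. ROWS is JSON, one flat list of numbers, 7 for each row, row after row: the turn, a rotation vector about the tool's x, y, z in rad, then the shift along the tool's x, y, z in mm, then the opening, from 0 (shut) to 1 (fully open). A call has 1 to 5 rows; each row shifts and turns the commanded pose from where the row before left it, along the tool's axes as they then stand; what a row does not reach is not made up. A row lasts 1/8 s, in which the tool goes at most 62.5 mm and 10.7 degrees, less where a joint would pass 70% of its speed; a pose out of reach is approached as far as the arm can. A call is refused whole if a number of a shift passes 62.5 or a number of a turn 0.188, either way. A call with a gripper value outside its range is refused whole. The fingers move at their own pace and stop on an object; the grip force is fixed at half the most. Time passes only in rows, so rows that do not move let the fingers close. It gives the time, the measured TCP pose, the force, the opening and the grip force at its end, in the units of the state.
- get_obs(): the state, without advancing time (a new reading comes with each control period).
- eyes.snapshot(name): name is "scene" or "top" or "wrist"; returns the picture (480x640x3 uint8, blue, green, red); there is no depth.
- eyes.camera_model(name): a dict with "fx", "fy", "cx", "cy" (pixels), "D" ([k1, k2, p1, p2, k3] as OpenCV has them; the pictures are not rectified), "extrinsics" (4x4, takes a point from camera to world coordinates). Camera axes: x right, y down, z forward; pixel columns grow to the right and rows downward; lengths in m; the calibration is good to about 2 mm. A picture is of the moment at which its call begins: read the wrist's pose just before it. camera_model takes no time and is no camera call; for the wrist camera it gives the pose at the moment of the call.
- ctrl.close_job(): hands the job in; it is judged then, once.
Trained networks look in the newest picture that a camera, given by its name, has taken for a name from the list of things; names that differ only in an ending like _2 or _b are one class to them, and where a whole thing is asked for, a point or a joint stands for the part that bears it (a point fixed in the world has none). Each returns a list of dicts, best first, with "p" (0 to 1); they miss things now and then, are a little off and sometimes report something else, mostly with a low value. They report only what shows in the picture. A call takes as long as a camera call.
- spotter.outline_of(camera, target): "region" (480x640 bool, what is visible of it) and "rect" ([left, top, width, height] in pixels, round what is visible of it).
- spotter.place_of(camera, target): "location" ([column, row] in pixels: a listed point, or the origin of a listed thing).
The state is a dict: "clock": time; "joint_pos": joint angles; "qvel": joint speeds; "tau": joint torques, N m; "tool_pos": TCP position; "orientation": TCP orientation; "force": force on the tool from outside, world axes, zero at the start; "moment": the same for the moment, N m; "opening": finger opening in m; "gripper_force": force on a finger pad.
Only numpy, scipy, OpenCV 4.12 (cv2) and the standard library are available. Lean on these libraries where they do the work, as an engineer would, in place of code of your own. Each camera call takes 0.05 s, during which the arm holds its last target. There are 200 camera calls.

### The job

The small bench press is ratcheted open above a slide carrier. With the fingertips, press the pawl's thumb plate all the way down so that its nose comes free of the teeth and stays free, then push the beam down by its cross bar until the rubber foot rests on the glass slide. Take hold of nothing: do not lift the beam or force it against the engaged pawl, and leave the carrier, bottle, slide box and beaker where they stand.

Things in the scene. Friction and masses are not known exactly. Their poses are not given: they have to be found in the camera images.
- press: Fixed bench press: grey base plate 335 x 120 x 18 mm (long along its x axis, from x = -180 to +155 mm), origin at table height on its long centre line, z up. Its x axis points from the pawl end to the cross bar end, y across. Everything that moves lies in the plane y = 0. Two pairs of aluminium cheek plates (48 mm apart, up to 120 and 180 mm high) carry the beam and the pawl.
- beam_hinge (a point): Centre of the beam's level hinge (along the press y axis), 100 mm above the table, at x = -45 mm in the press frame.
- beam (a joint): Angle of the white beam above level, rad: about 0.78 to 0.90 at the start (raised), 0 when level with the 48 mm wide rubber foot flat on the glass slide, 1.02 at most. The hinge is stiff: the beam stays where it is left; about 3 N down on the cross bar moves it when the pawl is free. With the pawl engaged a tooth of the steel ratchet wheel stops it at about 0.76. The foot is 125 mm from the hinge.
- cross_bar (a point): Centre of the black round cross bar at the beam's free end, 22 mm thick, 90 mm long along the press y axis, 185 mm from the hinge. It goes round the hinge in an arc as the beam is lowered, from about 235 mm to 100 mm above the table. Nothing stands above it; it is pushed down from above.
- thumb_plate (a point): Middle of the top face of the pawl's thumb plate, a dark steel plate 34 mm (along press x) x 40 mm, at the press's -x end, about 188 mm above the table at the start; free space above it and below it. It is 62 mm behind the pawl's pivot, and its top is 25.5 mm above the pivot's height.
- pawl (a joint): Angle of the seesaw pawl, rad: 0 to 0.03 at the start with its nose between two teeth at the top of the ratchet wheel; grows as the thumb plate is pressed down; end stop at 0.35 (plate about 21 mm lower). The nose is clear of the teeth above 0.17. The pivot is stiff, so the pawl stays where it is left; about 3 to 4 N on the plate moves it.
- slide_top (a point): Middle of the top of the glass slide on the loose white slide carrier (84 x 54 x 28 mm) that stands in a low nest on the base; 46 mm above the table, at x = 80 mm in the press frame, under where the foot comes down.
- reagent_mid (a point): Bystander: loose brown glass bottle, 40 mm diameter, 85 mm high; this point is half-way up.
- slide_box_mid (a point): Bystander: loose blue slide box with white lid, 82 x 62 x 38 mm; this point is half-way up.
- beaker_mid (a point): Bystander: loose open glass beaker, 56 mm diameter, 70 mm high; this point is half-way up.

How it is judged:
By the outcome, as a careful person would: the job done as asked, in the order asked, and still so for the second after the job is handed in, with the robot touching nothing.
It also fails if it takes over 45 s, if anything falls off the work surface, if the arm or the gripper's body presses on something with over 40 N, if the wrist force passes 120 N, or if a joint passes its speed limit or range.

## Working session

There is one attempt and no reset: what is moved stays moved. The work goes in short steps, Python scripts to look and compute and a shell command to move; the robot and the scene stay as the last step left them, time stands still between calls to the robot, and variables do not carry over. Pictures are saved under pics/ and viewed, at most 10 in all, crops included, and the job is handed in when it is done.

```bash
mkdir -p pics; cat > h.py <<'E'
import numpy as np, cv2
from plant import get_obs, eyes, ctrl, spotter
def ray(cam,px):
    m=eyes.camera_model(cam);K=np.array([[m['fx'],0,m['cx']],[0,m['fy'],m['cy']],[0,0,1.]])
    u=cv2.undistortPoints(np.array([[px]],float),K,np.array(m['D'],float))[0,0]
    T=np.array(m['extrinsics']);d=T[:3,:3]@np.array([u[0],u[1],1]);return T[:3,3],d/np.linalg.norm(d)
def tri(rs):
    A=np.zeros((3,3));b=np.zeros(3)
    for o,d in rs:
        P=np.eye(3)-np.outer(d,d);A+=P;b+=P@o
    x=np.linalg.solve(A,b);return x,[round(float(np.linalg.norm((np.eye(3)-np.outer(d,d))@(x-o)))*1e3,1) for o,d in rs]
def atz(r,z): return r[0]+r[1]*(z-r[0][2])/r[1][2]
E
python3 - <<'E'
from h import *
np.set_printoptions(precision=4,suppress=True)
print(get_obs())
for c in ['scene','top']: cv2.imwrite(f'pics/{c}.png',eyes.snapshot(c))
R={}
for n in ['press','beam_hinge','cross_bar','thumb_plate','slide_top','reagent_mid','slide_box_mid','beaker_mid']:
    for c in ['scene','top']:
        r=spotter.place_of(c,n)
        if r: R[n,c]=ray(c,r[0]['location']);print(n,c,np.round(r[0]['location'],1),round(r[0]['p'],2))
    if (n,'scene') in R and (n,'top') in R: print('  ',*tri([R[n,'scene'],R[n,'top']]))
for n,z in [('beam_hinge',.1),('slide_top',.046),('thumb_plate',.188),('press',0),('cross_bar',.235)]:
    print(n,[(c,atz(R[n,c],z)) for c in ['scene','top'] if (n,c) in R])
E
```

```text
{'clock': 0.0, 'joint_pos': array([ 88.5276,  20.5907,   0.6345,  -0.0215, -70.1355, -16.5066]), 'qvel': array([-0.0612, -0.0807,  0.0609, -0.076 , -0.0713, -0.0229]), 'tau': array([ -0.0019, -58.2713,  29.3055,   6.9972,   0.0068,  -0.0002]), 'tool_pos': array([0.2082, 0.6416, 0.2256]), 'orientation': array([179.9064,  -0.0067, -17.9864]), 'force': array([ 0.2117,  0.5324, -0.9712]), 'moment': array([0.0444, 0.0303, 0.0165]), 'gripper_force': 0.0, 'opening': 0.08731583906513547}
press scene [306.8 247.4] 0.66
press top [318.2 297.1] 0.9
   [ 0.5215  0.0265 -0.0072] [2.7, 2.7]
beam_hinge scene [277.8 206.4] 0.67
beam_hinge top [347.6 307.5] 0.79
   [ 0.5056 -0.0136  0.1057] [1.2, 1.2]
cross_bar scene [372.9 178.6] 0.9
cross_bar top [256.8 263.3] 0.64
   [0.5625 0.1036 0.2236] [0.5, 0.5]
thumb_plate scene [189.9 152.5] 0.63
thumb_plate top [434.5 348.1] 0.59
   [ 0.4536 -0.1193  0.1935] [2.4, 2.4]
slide_top top [280.2 270.8] 0.68
reagent_mid scene [221.9 304. ] 0.94
reagent_mid top [409.7 233.7] 0.79
   [ 0.6176 -0.1165  0.0474] [1.9, 1.9]
slide_box_mid scene [340.2 345.6] 0.97
slide_box_mid top [308.3 185.6] 0.67
   [0.702  0.0412 0.0175] [1.7, 1.7]
beaker_mid scene [351.5 180.3] 0.93
beaker_mid top [262.9 354.7] 0.83
   [0.4341 0.1161 0.0362] [0.2, 0.2]
beam_hinge [('scene', array([ 0.5018, -0.0145,  0.1   ])), ('top', array([ 0.5058, -0.0127,  0.1   ]))]
slide_top [('top', array([0.5629, 0.0875, 0.046 ]))]
thumb_plate [('scene', array([ 0.4485, -0.1224,  0.188 ])), ('top', array([ 0.4534, -0.118 ,  0.188 ]))]
press [('scene', array([0.5249, 0.0233, 0.    ])), ('top', array([0.5219, 0.0292, 0.    ]))]
cross_bar [('scene', array([0.57  , 0.1001, 0.235 ])), ('top', array([0.5618, 0.1028, 0.235 ]))]
```

View pics/scene.png

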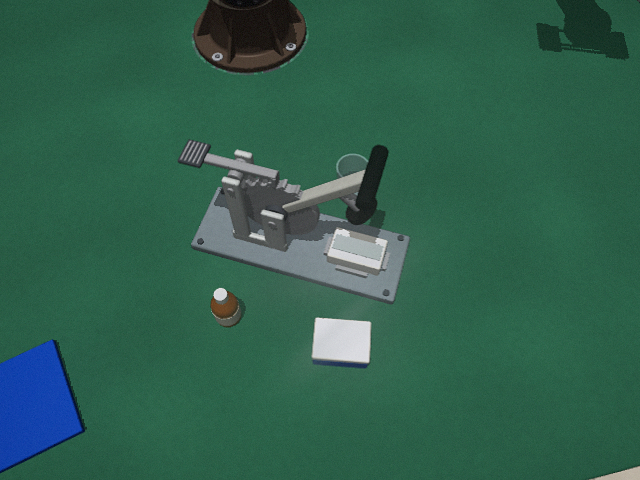

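View pics/top.png

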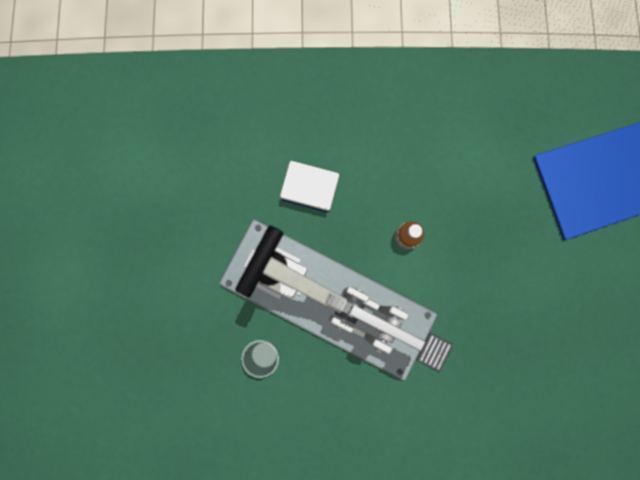

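Both views show the press clearly. The thumb plate is at about (195,152) in the scene view and (435,351) in the top view, and the cross bar is at about (370,185) and (260,262). The press yaw is about 63.5°. I'll shut the fingers, rise and travel over.

```bash
python3 -m crank '[0,0,0,0,0,-55,0, 0,0,0,0,0,-55,0, 0,0,0,43,38,0,0, 0,0,0,43,38,0,0, 0,0,0,43,38,0,0]'
python3 -m crank '[0,0,0,43,38,0,0, 0,0,0,43,38,0,0, 0,0,0,43,38,0,0, 0,0,0,43,38,0,0, 0,0,0,43,38,0,0]'
python3 -m crank '[0,0,0,43,38,0,0, 0,0,0,43,38,0,0, 0,0,0,7,55,0,0, 0,0,0,7,55,0,0, 0,0,0,7,55,0,0]'
python3 -m crank '[0,0,0,7,55,0,0, 0,0,0,7,55,0,0, 0,0,0.172,0,0,0,0, 0,0,0.172,0,0,0,0, 0,0,0.172,0,0,0,0]'
python3 -m crank '[0,0,0.172,0,0,0,0, 0,0,0.172,0,0,0,0, 0,0,0.172,0,0,0,0, 0,0,0.172,0,0,0,0, 0,0,0.172,0,0,0,0]'
python3 -m crank '[0,0,0.172,0,0,0,0, 0,0,0.172,0,0,0,0, 0,0,0,0,0,0,0]'
```

```text
clock: 1.52
tool_pos: [0.2964, 0.4922, 0.3368]
orientation: [-180.0, -0.0, -17.9]
force: [0.9, -0.4, -0.6]
opening: 0.0435
gripper_force: 0.0
clock: 2.15
tool_pos: [0.4423, 0.245, 0.337]
orientation: [-179.9, -0.0, -18.0]
force: [0.8, 0.4, -1.0]
opening: 0.0005
gripper_force: 0.0
clock: 2.78
tool_pos: [0.4685, -0.0173, 0.3368]
orientation: [-180.0, -0.0, -18.0]
force: [1.6, 0.4, 0.8]
opening: 0.0008
gripper_force: 0.0
clock: 3.4
tool_pos: [0.4483, -0.1249, 0.3367]
orientation: [-180.0, -0.0, -47.9]
force: [-0.5, 1.1, 0.1]
opening: 0.0001
gripper_force: 0.0
clock: 4.03
tool_pos: [0.4484, -0.1245, 0.3367]
orientation: [-180.0, 0.0, -97.1]
force: [0.8, -0.1, -0.1]
opening: 0.0003
gripper_force: 0.0
clock: 4.4
tool_pos: [0.4484, -0.1245, 0.3367]
orientation: [-180.0, 0.0, -116.5]
force: [0.2, 0.4, -1.2]
opening: 0.0005
gripper_force: 0.0
```

```bash
python3 - <<'E'
from h import *
np.set_printoptions(precision=4,suppress=True)
im=eyes.snapshot('wrist');cv2.imwrite('pics/w1.png',im)
m=eyes.camera_model('wrist');print(np.array(m['extrinsics'])[:3])
for n,z in [('thumb_plate',.188),('beam_hinge',.1),('cross_bar',.232),('press',0.)]:
    for r in spotter.place_of('wrist',n)[:1]: print(n,r['location'],r['p'],atz(ray('wrist',r['location']),z))
for r in spotter.outline_of('wrist','thumb_plate')[:1]: print(r['rect'],r['p'])
E
```

```text
[[-0.8958  0.4279  0.1206  0.416 ]
 [ 0.4446  0.8617  0.2446 -0.1909]
 [ 0.0007  0.2727 -0.9621  0.4954]]
thumb_plate [324.5, 231.7] 0.85 [ 0.4479 -0.1189  0.188 ]
[304.2, 213.7, 43.4, 97.7] 0.93
```

View pics/w1.png

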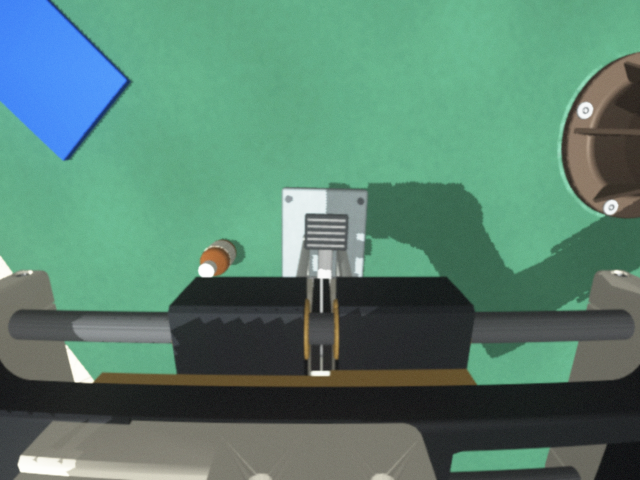

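The wrist view shows the plate square to the tool, centred at about (326,232). The TCP is about 4 mm outward of the plate centre, as I intended, so I'll go straight down.

```bash
python3 -m crank '[0,0,0,0,0,55,0, 0,0,0,0,0,55,0, 0,0,0,0,0,20,0, 0,0,0,0,0,0,0]'
python3 -m crank '[0,0,0,0,0,8,0, 0,0,0,0,0,6,0, 0,0,0,0,0,5,0, 0,0,0,0,0,5,0]'
python3 -m crank '[0,0,0,0,0,4,0, 0,0,0,0,0,3,0, 0,0,0,0,0,0,0]'
```

```text
clock: 5.2
tool_pos: [0.4476, -0.1246, 0.2053]
orientation: [179.8, -0.1, -116.5]
force: [1.0, -1.3, 0.9]
opening: 0.0008
gripper_force: 0.0
clock: 5.7
tool_pos: [0.4486, -0.1251, 0.1831]
orientation: [-179.9, -0.0, -116.5]
force: [-1.6, -3.1, 5.0]
opening: 0.0002
gripper_force: 2.7
clock: 6.08
tool_pos: [0.4483, -0.1252, 0.1757]
orientation: [-180.0, -0.1, -116.5]
force: [-1.8, -3.0, 2.6]
opening: -0.0
gripper_force: 1.8
```

```bash
python3 -m crank '[0,0,0,0,0,3,0, 0,0,0,0,0,2,0, 0,0,0,0,0,0,0]'
python3 -m crank '[0,0,0,0,0,2,0, 0,0,0,0,0,0,0]'
python3 -m crank '[0,0,0,0,0,2,0, 0,0,0,0,0,0,0]'
```

```text
clock: 6.45
tool_pos: [0.4482, -0.1251, 0.1706]
orientation: [180.0, -0.1, -116.5]
force: [-2.7, -3.7, 3.5]
opening: 0.0004
gripper_force: 2.3
clock: 6.7
tool_pos: [0.4481, -0.1251, 0.1686]
orientation: [180.0, -0.1, -116.5]
force: [-1.1, -4.5, 3.4]
opening: 0.0004
gripper_force: 2.3
clock: 6.95
tool_pos: [0.4483, -0.1253, 0.1675]
orientation: [-180.0, -0.1, -116.5]
force: [-5.0, -4.9, 11.7]
opening: 0.0004
gripper_force: 6.5
```

```bash
python3 -m crank '[0,0,0,0,0,1.5,0, 0,0,0,0,0,0,0]'
python3 -m crank '[0,0,0,0,0,-25,0, 0,0,0,0,0,-60,0, 0,0,0,0,0,-60,0, 0,0,0,0,0,0,0]'
python3 - <<'E'
from h import *
np.set_printoptions(precision=4,suppress=True)
im=eyes.snapshot('scene');cv2.imwrite('pics/s2.png',cv2.resize(im[110:310,160:440],None,fx=2.8,fy=2.8)); eyes.snapshot('top')
for n in ['thumb_plate','cross_bar','beam_hinge']:
    R=[]
    for c in ['scene','top']:
        r=spotter.place_of(c,n)
        if r: R.append(ray(c,r[0]['location']));print(n,c,r[0]['location'],r[0]['p'])
    if len(R)==2: print(*tri(R))
E
```

```text
clock: 7.2
tool_pos: [0.4485, -0.1254, 0.167]
orientation: [-179.9, -0.1, -116.5]
force: [-8.6, -3.5, 18.7]
opening: 0.0003
gripper_force: 10.5
clock: 7.7
tool_pos: [0.451, -0.1242, 0.3148]
orientation: [-179.5, 0.3, -116.5]
force: [-0.2, -0.1, -1.2]
opening: 0.0002
gripper_force: 0.0
thumb_plate scene [191.5, 156.9] 0.78
thumb_plate top [435.3, 350.5] 0.69
[ 0.4495 -0.1214  0.1791] [0.6, 0.6]
cross_bar scene [371.7, 178.8] 0.92
cross_bar top [257.2, 262.0] 0.81
[0.5638 0.1022 0.2255] [1.2, 1.2]
beam_hinge scene [276.2, 204.8] 0.88
beam_hinge top [348.9, 308.3] 0.9
[ 0.5045 -0.0154  0.1089] [1.4, 1.4]
```

View pics/s2.png

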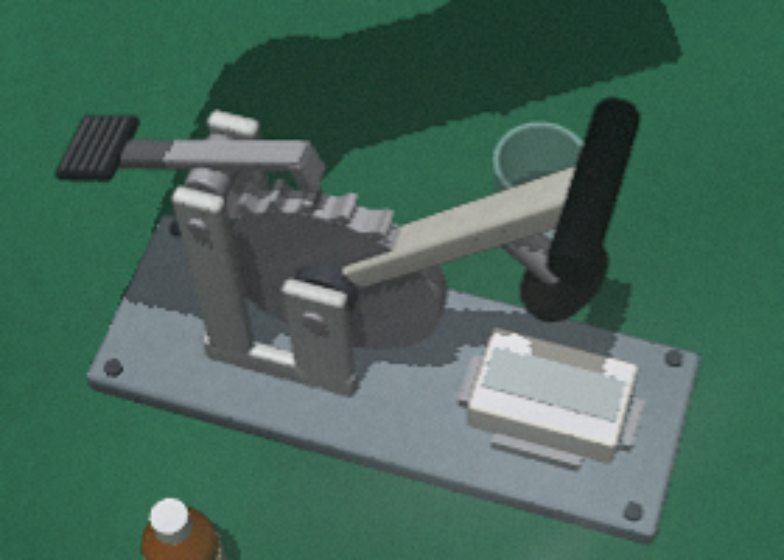

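The pawl is fully tilted: its nose is clear above the wheel at about (315,165) in the crop, and the plate is down at (97,147). Next I'll go over the cross bar, turning the tool so its finger line lies along press x.

```bash
python3 -m crank '[0,0,0,-50,0,0,0, 0,0,0,-50,0,0,0, 0,0,0,-50,0,0,0, 0,0,0,-50,0,0,0, 0,0,0,-50,0,0,0]'
python3 -m crank '[0,0,-0.1745,0,0,0,0, 0,0,-0.1745,0,0,0,0, 0,0,-0.1745,0,0,0,0, 0,0,-0.1745,0,0,0,0, 0,0,-0.1745,0,0,0,0]'
python3 -m crank '[0,0,-0.1745,0,0,0,0, 0,0,-0.1745,0,0,0,0, 0,0,-0.1745,0,0,0,0, 0,0,-0.1745,0,0,0,0, 0,0,0,0,0,0,0]'
```

```text
clock: 8.72
tool_pos: [0.5606, 0.1007, 0.3095]
orientation: [180.0, -0.0, -116.5]
force: [0.4, -1.2, 0.6]
opening: 0.0
gripper_force: 0.0
clock: 9.35
tool_pos: [0.56, 0.0991, 0.3092]
orientation: [179.9, -0.0, -66.2]
force: [-0.1, -0.6, -0.3]
opening: 0.0001
gripper_force: 0.0
clock: 9.98
tool_pos: [0.5601, 0.0991, 0.3094]
orientation: [180.0, 0.0, -26.6]
force: [0.3, 0.6, -0.7]
opening: 0.0005
gripper_force: 0.0
```

```bash
python3 -m crank '[0,0,0,0,-7,40,0, 0,0,0,0,0,20,0, 0,0,0,0,0,4,0, 0,0,0,0,0,0,0]'
python3 -m crank '[0,0,0,0,0,3,0, 0,0,0,0,-2,3,0, 0,0,0,0,-3,3,0, 0,0,0,0,0,0,0]'
```

```text
clock: 10.48
tool_pos: [0.5636, 0.1054, 0.2464]
orientation: [180.0, -0.0, -26.6]
force: [-0.1, 0.5, 0.3]
opening: 0.0005
gripper_force: 0.0
clock: 10.98
tool_pos: [0.5662, 0.1104, 0.2376]
orientation: [-179.9, -0.1, -26.5]
force: [1.4, 1.1, 4.2]
opening: 0.0005
gripper_force: 2.0
```

```bash
python3 -m crank '[0,0,0,0,-6,7,0, 0,0,0,0,-5,7,0, 0,0,0,0,-5,8,0, 0,0,0,0,-5,8,0, 0,0,0,0,-5,8,0]'
python3 -m crank '[0,0,0,0,-4,8,0, 0,0,0,0,-4,8,0, 0,0,0,0,-4,8,0, 0,0,0,0,-3,8,0, 0,0,0,0,0,0,0]'
```

```text
clock: 11.6
tool_pos: [0.5797, 0.1353, 0.2009]
orientation: [-179.7, -0.2, -26.5]
force: [2.9, 4.7, 8.3]
opening: 0.0005
gripper_force: 3.6
clock: 12.22
tool_pos: [0.5849, 0.1476, 0.1672]
orientation: [-179.9, -0.1, -26.5]
force: [1.6, 2.6, 3.5]
opening: 0.0006
gripper_force: 1.5
```

```bash
python3 -m crank '[0,0,0,0,-2,8,0, 0,0,0,0,-2,8,0, 0,0,0,0,-1,8,0, 0,0,0,0,-1,8,0, 0,0,0,0,-1,8,0]'
python3 -m crank '[0,0,0,0,0,5,0, 0,0,0,0,0,4,0, 0,0,0,0,0,0,0]'
python3 -m crank '[0,0,0,0,0,3,0, 0,0,0,0,0,0,0]'
```

```text
clock: 12.85
tool_pos: [0.5888, 0.1545, 0.1281]
orientation: [-179.8, -0.1, -26.5]
force: [3.3, 5.4, 4.7]
opening: 0.0005
gripper_force: 2.7
clock: 13.22
tool_pos: [0.5865, 0.1524, 0.1177]
orientation: [179.9, 0.0, -26.6]
force: [1.4, 0.9, 2.1]
opening: 0.0004
gripper_force: 1.1
clock: 13.48
tool_pos: [0.5865, 0.1525, 0.1146]
orientation: [179.9, 0.0, -26.6]
force: [0.9, 1.1, 0.9]
opening: 0.0006
gripper_force: 0.9
```

```bash
python3 -m crank '[0,0,0,0,0,2,0, 0,0,0,0,0,0,0]'
python3 -m crank '[0,0,0,0,0,1.5,0, 0,0,0,0,0,0,0]'
python3 -m crank '[0,0,0,0,0,1,0, 0,0,0,0,0,0,0]'
```

```text
clock: 13.72
tool_pos: [0.5866, 0.1526, 0.1127]
orientation: [180.0, 0.0, -26.6]
force: [0.4, 0.9, 1.2]
opening: 0.0005
gripper_force: 0.8
clock: 13.98
tool_pos: [0.5866, 0.1527, 0.1113]
orientation: [180.0, 0.0, -26.6]
force: [0.2, 1.0, 1.2]
opening: 0.0006
gripper_force: 1.1
clock: 14.22
tool_pos: [0.5867, 0.1527, 0.1112]
orientation: [180.0, 0.0, -26.5]
force: [-3.5, 0.3, 8.6]
opening: 0.0002
gripper_force: 4.4
```

The force rises sharply at z = 0.111 m, which is the height expected with the foot on the slide. I'll press slightly more to seat it, then retreat and check.

```bash
python3 -m crank '[0,0,0,0,0,0.7,0, 0,0,0,0,0,0,0]'
python3 -m crank '[0,0,0,0,0,-5,0, 0,0,0,0,0,-30,0, 0,0,0,0,0,-60,0, 0,0,0,0,-30,-50,0, 0,0,0,0,-50,0,0]'
python3 -m crank '[0,0,0,0,-60,0,0, 0,0,0,0,-60,0,0, 0,0,0,0,-60,0,0, 0,0,0,0,0,0,0]'
python3 - <<'E'
from h import *
im=eyes.snapshot('scene');cv2.imwrite('pics/s3.png',cv2.resize(im[110:390,160:440],(784,784))[:600]);eyes.snapshot('top')
for n in ['thumb_plate','cross_bar','reagent_mid','slide_box_mid','beaker_mid']:
    R=[]
    for c in ['scene','top']:
        r=spotter.place_of(c,n)
        if r: R.append(ray(c,r[0]['location']))
    if len(R)==2: print(n,*tri(R))
E
```

```text
clock: 14.48
tool_pos: [0.5868, 0.1527, 0.1111]
orientation: [180.0, -0.0, -26.5]
force: [-5.8, 0.7, 12.4]
opening: 0.0006
gripper_force: 6.6
clock: 15.1
tool_pos: [0.6248, 0.2248, 0.261]
orientation: [-179.6, -0.3, -26.6]
force: [0.8, -0.3, -1.2]
opening: 0.0005
gripper_force: 0.0
clock: 15.6
tool_pos: [0.7031, 0.3886, 0.2495]
orientation: [179.7, 0.2, -26.4]
force: [1.4, -0.3, -0.8]
opening: 0.0005
gripper_force: 0.0
thumb_plate [ 0.44962708 -0.12176393  0.17448231] [0.1, 0.1]
cross_bar [0.59316927 0.15125967 0.09488922] [0.4, 0.4]
reagent_mid [ 0.61571467 -0.11743242  0.03980067] [1.6, 1.6]
slide_box_mid [0.70145809 0.04080935 0.01920701] [0.9, 0.9]
beaker_mid [0.43150344 0.11829501 0.03533976] [2.2, 2.2]
```

View pics/s3.png

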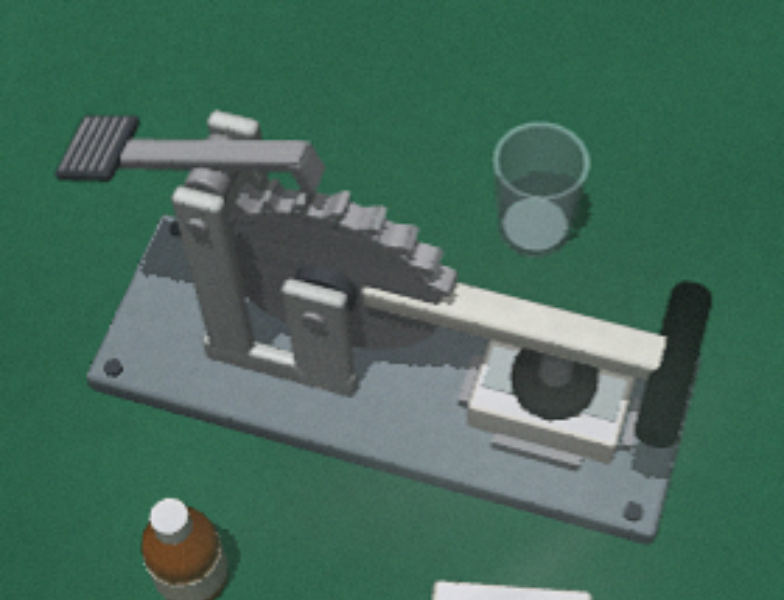

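The beam is level with the foot on the slide at about (555,380) in the crop. The pawl nose is still clear at about (315,170), and the other objects haven't moved.

```bash
python3 -c "from plant import ctrl; print(ctrl.close_job())"
```

```text
the job is handed in; nothing more can be done
None
```

Job handed in at about 16 s of the 45 s: the pawl was pressed to its end stop and its nose stayed clear, and the beam is down with the foot on the slide (about 12 N to seat it); nothing else moved and the robot is clear.

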